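# Free the shaker's transport lock and draw out its tray

## Task

The sample shaker on the bench still has its transport lock on. Unscrew the red lock knob, whose thread may be left- or right-handed (feel gently which way gives, and do not force it the way that binds), until it has come up and frees the tray; then pull the tray by its blue handle all the way out, let go, and leave the other labware standing where it is.

Things in the scene. Friction and masses are not known exactly. Their poses are not given: they have to be found in the camera images.
- shaker: White low instrument fixed to the bench, 170 x 300 mm, deck at 50 mm height; origin at the centre of its underside, z up. Its tray slides along its own -y. Near its +y end a grey bridge (90 x 70 mm, centred at x 0, y +90 mm, top at 85 mm) carries the red lock knob.
- lock_grip (a point): Grip point of the red lock knob, on its vertical axis (shaker x 0, y +90 mm), 119 mm above the bench while locked. Its grip is an upright bar, 46 mm along this point's x and 14 mm thick along its y (turns with the knob; at the start x is along the shaker's x), from 20 mm below this point (a round skirt of 48 mm diameter lies under it) to 18 mm above.
- lock (a joint): Knob angle in rad, 0 at the start (screwed home), growing anticlockwise seen from above. It undoes one way only, clockwise or anticlockwise, drawn anew each episode and not visible: that way it turns 3.1 rad at a steady 0.1 N m or less. The other way it binds: past 0.1 rad the torque climbs by 0.8 N m per rad, and it springs back to about 0.1 rad when let go; past 0.4 N m (0.6 rad) is forcing it.
- lock_stem (a joint): Rise of the knob in m out of its home as it is undone: about 4.3 mm per rad (8.5 mm at 2 rad, 13 mm at 3.1 rad). It stays where it is left. The tray is free once this exceeds 9 mm (about 2.2 rad).
- tray_handle (a point): Grip point of the tray's blue handle: an upright bar 50 mm along the shaker's x, 14 mm thick along its y, rising from the tray's top (62 mm above the bench) to 102 mm; this point lies on its middle, 86 mm above the bench. Behind it (towards +y) the tray is clear for 65 mm, then carries a low rack of vials, 90 mm above the bench. x, y, z as the shaker's.
- tray (a joint): Tray travel in m along the shaker's -y: 0 = in (start; 2 mm play while locked), 0.07 = fully out against its stop. Slides with about 2 N of friction, stays where left.
- reagent_mid (a point): Centre of a loose glass reagent bottle with blue cap, 64 mm diameter, 140 mm tall, upright on the bench. Leave alone.
- beaker_mid (a point): Centre of a loose glass beaker, 68 mm diameter, 85 mm tall, upright on the bench. Leave alone.
- cork_ring_mid (a point): Centre of a loose cork ring, 80 mm diameter, 30 mm high, lying on the bench. Leave alone.

How it is judged:
On the way:
1. the lock knob is unscrewed until it has risen at least 8 mm, the tray still in (value of joint lock_stem above 0.008 m and value of joint tray below 0.03 m), for 0.1 s.
At the end, for the whole second after the job is handed in: the tray is out to within 8 mm of its stop and at rest, the lock knob still stands at least 8 mm up from its home height, and bottle, beaker and cork ring are within 20 mm of where they stood (value of joint tray above 0.062 m and velocity of joint tray below 0.005 m/s and value of joint lock_stem above 0.008 m and distance of each of reagent_mid, beaker_mid, cork_ring_mid from where it was at the start of the episode below 0.02 m); the robot touches nothing.
It fails at once if the lock screw is forced the wrong way (over about 0.4 N m of reaction) (contact force between any of nut_a_c0, nut_b_c0 and inner_a above 90 N).
It fails at once if the bottle, beaker or cork ring is moved by more than 20 mm (distance of any of reagent_mid, beaker_mid, cork_ring_mid from where it was at the start of the episode above 0.02 m).
It also fails if it takes over 61 s, if anything falls off the work surface, if the arm or the gripper's body presses on something with over 40 N, if the wrist force passes 120 N, or if a joint passes its speed limit or range.

## Robot

A 7-joint arm with a two-finger parallel gripper is mounted at the origin on the work surface. World frame = base frame: x ahead of the robot, y to its left, z up, the work surface at z = 0. Lengths are in m, angles in rad, forces in N, time in s.
With the tool pointing down it reaches from about 0.4 to 0.85 m from the base axis. Payload 4.5 kg.
Tool frame: the origin (TCP) lies between the finger pads; the fingertips stand 19 mm ahead of it and the grasp point (between the pads) is the TCP (r.tips_ahead is the distance from the TCP to the fingertips, in m); z points along the fingers, y is the line along which they close (so a half turn about z gives the same grasp; the last joint's range is limited). The gripper opens to 88 mm and grips with 3 to 60 N. Pads are 18 mm wide; open, the fingers measure 123 mm over their backs; the gripper's body (75 mm by 187 mm) begins 45 mm behind the grasp point.
Start: joints at [1.348, 0.689, -0.195, 1.565, 0.157, 0.902, -0.215], TCP at [0.159, -0.605, 0.258] pointing down, gripper open.
Joint ranges: [-3.01, 3.01], [-0.46, 2.08], [-1.47, 1.51], [0.13, 2.56], [-1, 4.14], [0.04, 2.09], [-2.66, 2.66]. Speed limits (rad/s): [2.57, 2.57, 3.14, 3.14, 3.14, 3.14, 3.14].

## Interface

Orientations are given as a unit quaternion [x, y, z, w].
In Python, from plant import r, cams, models gives the robot as it stands. The module is installed in compiled form; this text tells all that it offers.
- The arm moves only by the tool jog_arm, never from a script. Its arguments are lists of equal length, an entry for each row: "turn": the turn, a rotation vector about the tool's x, y, z in rad, a list of three; "translation": the shift along the tool's x, y, z in m, a list of three; "grip": the closure, from 0 (fully open) to 1 (shut). In form: {"turn": [[ax, ay, az], ...], "translation": [[tx, ty, tz], ...], "grip": [grip, ...]}. A call has 1 to 20 rows; each row is the pose to reach, as a shift and turn from the pose commanded when the call began, along the tool's axes at that moment; what a row does not reach only later rows make up. A row lasts 1/8 s, in which the tool goes at most 62.5 mm and 10.7 degrees, less where a joint would pass 70% of its speed; a pose out of reach is approached as far as the arm can. A call with a gripper value outside its range is refused whole. The fingers move at their own pace and stop on an object; "force" is the grip in N (left out, the last holds). Time passes only in rows, so rows that repeat a pose let the fingers close. It gives the time, the measured TCP pose, the force, the opening and the grip force at its end, in the units of the state.
- r.get_state(): the state, without advancing time (a new reading comes with each control period).
- cams.snapshot(name): name is "side" or "top" or "wrist"; returns the picture (420x560x3 uint8, red, green, blue); there is no depth.
- cams.camera_params(name): a dict with "fx", "fy", "cx", "cy" (pixels), "eye" and "orientation" of the camera in the world. Camera axes: x right, y up, looking along -z (the intrinsics and any distortion apply to the point x, -y, -z); pixel columns grow to the right and rows downward; lengths in m; the calibration is good to about 2 mm. The wrist camera is an equidistant fisheye: a pixel r from the principal point sees the ray r / f radians off the axis. A picture is of the moment at which its call begins: read the wrist's pose just before it. camera_params takes no time and is no camera call; for the wrist camera it gives the pose at the moment of the call.
- r.finish_job(): hands the job in; it is judged then, once.
Trained networks look in the newest picture that a camera, given by its name, has taken for a name from the list of things; names that differ only in an ending like _2 or _b are one class to them, and where a whole thing is asked for, a point or a joint stands for the part that bears it (a point fixed in the world has none). Each returns a list of dicts, best first, with "p" (0 to 1); they miss things now and then, are a little off and sometimes report something else, mostly with a low value. They report only what shows in the picture. A call takes as long as a camera call.
- models.find_in(camera, name): "position" ([x, y, z] in m, in world coordinates, good to about 4 mm: the middle of the surface that is visible of it).
- models.masks_of(camera, name): "pixels" (420x560 bool, what is visible of it).
- models.place_of(camera, name): "position" ([x, y, z] in m, in world coordinates, good to about 4 mm: a listed point, or the origin of a listed thing).
The state is a dict: "clock": time; "q": joint angles; "qd": joint speeds; "joint_torque": joint torques, N m; "tool_pos": TCP position; "eef_rot": TCP orientation; "contact_force": force on the tool from outside, world axes, zero at the start; "moment": the same for the moment, N m; "opening": opening from 0.0 (shut) to 1.0 (fully open); "finger_force": force on a finger pad.
Only numpy, scipy, OpenCV 4.12 (cv2) and the standard library are available. Lean on these libraries where they do the work, as an engineer would, in place of code of your own. Each camera call takes 0.05 s, during which the arm holds its last target. There are 200 camera calls.

## Working session

There is one attempt and no reset: what is moved stays moved. The work goes in short steps, Python scripts to look and compute and a tool call to move; the robot and the scene stay as the last step left them, time stands still between calls to the robot, and variables do not carry over. Pictures are saved under pics/ and viewed, at most 10 in all, crops included, and the job is handed in when it is done.

Besides the shell and the picture viewer there is one more tool, called after "Emit:" as a command line: name --argument value ..., lists and objects as JSON in quotes. jog_arm: Moves the arm, as the interface text tells. Its arguments: {"type":"object","properties":{"turn":{"type":"array"},"translation":{"type":"array"},"grip":{"type":"array"},"force":{"type":"number"}},"required":["turn","translation","grip"]}

```bash
mkdir -p pics; python3 - <<'E'
from plant import r,cams,models
import cv2,numpy as np
s=r.get_state();print(s)
for c in("top","side"):
    im=cams.snapshot(c);cv2.imwrite(f"pics/{c}0.png",im[:,:,::-1])
    for n in("shaker","lock_grip","tray_handle","reagent_mid","beaker_mid","cork_ring_mid"):
        print(c,n,[(np.round(d["position"],4),round(d["p"],2)) for d in models.place_of(c,n)[:2]])
print(cams.camera_params("top"))
E
```

```text
{'clock': 0.0, 'q': array([ 1.34778812,  0.68999281, -0.1945222 ,  1.56632426,  0.1573072 ,
        0.90250865, -0.21508315]), 'qd': array([-1.23854009e-04,  3.63223971e-04,  1.59357561e-03, -1.26130425e-05,
        4.99386306e-05,  1.51797863e-03,  1.35383159e-03]), 'joint_torque': array([-3.12581278e-04, -5.27567053e+01, -1.26691472e+00, -1.53430277e+01,
       -5.27025224e-02,  6.59715064e-03,  1.53788824e-04]), 'tool_pos': array([ 0.15855276, -0.60394136,  0.25690998]), 'eef_rot': array([ 9.91760074e-01,  1.28105855e-01, -1.83822449e-04, -9.01431112e-04]), 'contact_force': array([ 0.07465859,  0.01381812, -0.411286  ]), 'moment': array([-0.00726878,  0.01282318, -0.01287907]), 'finger_force': 0.0, 'opening': 0.9996375058234012}
top shaker [(array([0.5951, 0.0152, 0.0029]), 0.85), (array([ 0.7461, -0.0823,  0.0145]), 0.57)]
top lock_grip [(array([0.6114, 0.1013, 0.1154]), 0.74), (array([0.7723, 0.0538, 0.0426]), 0.68)]
top tray_handle [(array([ 0.571 , -0.0958,  0.0861]), 0.87)]
top reagent_mid [(array([0.4506, 0.0721, 0.07  ]), 0.55)]
top beaker_mid [(array([0.7688, 0.0516, 0.0431]), 0.59)]
top cork_ring_mid [(array([ 0.7461, -0.0828,  0.0161]), 0.95)]
side shaker [(array([0.5971, 0.0092, 0.0069]), 0.84)]
side lock_grip [(array([0.6126, 0.1028, 0.1162]), 0.58)]
side tray_handle [(array([ 0.575 , -0.0971,  0.0851]), 0.83)]
side reagent_mid [(array([0.4547, 0.0711, 0.0683]), 0.87), (array([ 0.5745, -0.0955,  0.0877]), 0.22)]
side beaker_mid [(array([0.7664, 0.0521, 0.0445]), 0.74)]
side cork_ring_mid [(array([ 0.7419, -0.0873,  0.0175]), 0.68)]
{'fx': 477.0217780993065, 'fy': 477.0217780993065, 'cx': 273.8843754183734, 'cy': 211.07564115482154, 'eye': array([0.41184322, 0.05727524, 0.96985736]), 'orientation': array([ 0.07591867, -0.07048608, -0.69743971,  0.7091163 ])}
```

View pics/top0.png

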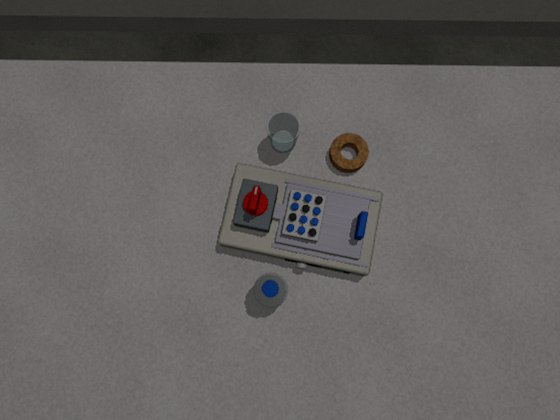

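View pics/side0.png

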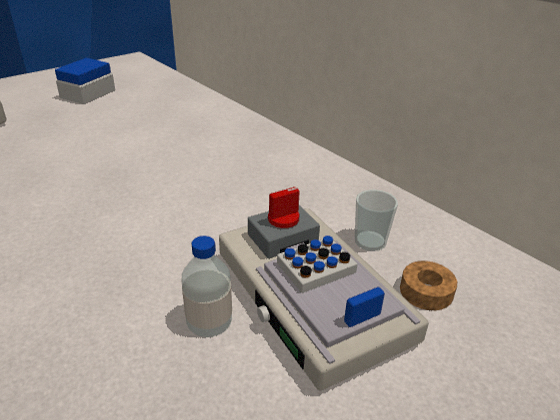

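The top view shows the knob at about (256,203), the handle at (361,226), the bottle at (270,290) and the beaker at (284,133). The networks' positions agree with this, and the shaker yaw comes out at about -0.19 rad. I'll move above the knob next.

Emit:
jog_arm --turn '[[0,0,0.45],[0,0,0.45],[0,0,0.45],[0,0,0.45],[0,0,0.45],[0,0,0.45],[0,0,0.45],[0,0,0.45],[0,0,0.45],[0,0,0.45],[0,0,0.45],[0,0,0.45],[0,0,0.45],[0,0,0.45],[0,0,0.45],[0,0,0.45],[0,0,0.45],[0,0,0.45]]' --translation '[[0.618,-0.568,0],[0.618,-0.568,0],[0.618,-0.568,0],[0.618,-0.568,0],[0.618,-0.568,0],[0.618,-0.568,0],[0.618,-0.568,0],[0.618,-0.568,0],[0.618,-0.568,0],[0.618,-0.568,0],[0.618,-0.568,0],[0.618,-0.568,0],[0.618,-0.568,0],[0.618,-0.568,0],[0.618,-0.568,0],[0.618,-0.568,0],[0.618,-0.568,0],[0.618,-0.568,0]]' --grip '[0,0,0,0,0,0,0,0,0,0,0,0,0,0,0,0,0,0]'

```text
clock: 2.95
tool_pos: [0.612, 0.1004, 0.258]
eef_rot: [0.995, -0.097, 0.0, 0.0]
contact_force: [-0.3, 0.0, 0.6]
opening: 1.0
finger_force: 0.0
```

```bash
cat > h.py <<'E'
from plant import r,cams,models
import cv2,numpy as np
from scipy.spatial.transform import Rotation as R
def show():
    s=r.get_state();rot=R.from_quat(s["eef_rot"]);X=rot.as_matrix()
    print("t",s["clock"],"q",np.round(s["q"],2),"pos",np.round(s["tool_pos"],4),"yaw",round(np.arctan2(X[1,0],X[0,0]),3),"z",np.round(X[:,2],3),
     "F",np.round(s["contact_force"],1),"M",np.round(s["moment"],3),"op",round(s["opening"],3),"ff",round(s["finger_force"],1));return s,rot
def rel(p):
    s,rot=show();print("tool-frame shift",np.round(rot.inv().apply(np.array(p)-s["tool_pos"]),4))
E
python3 - <<'E'
from h import *
s,rot=show()
im=cams.snapshot("wrist");cv2.imwrite("pics/w1.png",im[:,:,::-1])
for n in("lock_grip","tray_handle","shaker"):
    print(n,[(np.round(d["position"],4),round(d["p"],2)) for d in models.place_of("wrist",n)[:2]])
m=models.masks_of("wrist","lock_grip");print(len(m))
E
```

```text
t 2.95 q [-0.26  0.68  0.04  1.59 -0.03  0.88 -1.98] pos [0.612  0.1004 0.258 ] yaw -0.195 z [-0.    -0.001 -1.   ] F [-0.3  0.   0.6] M [0.065 0.02  0.026] op 1.0 ff 0.0
lock_grip [(array([0.6139, 0.1035, 0.1209]), 0.85)]
tray_handle [(array([ 0.5742, -0.0972,  0.0843]), 0.8)]
shaker [(array([ 0.5977,  0.0132, -0.0045]), 0.92)]
2
```

View pics/w1.png

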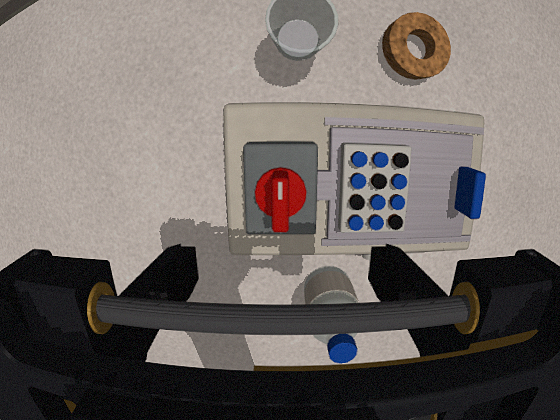

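The wrist picture shows the red bar at about (280,200). It is parallel to the pads and lies between the fingers, with the thickness along the closing line. Descending and gripping.

Emit:
jog_arm --turn '[[0,0,0],[0,0,0],[0,0,0],[0,0,0],[0,0,0],[0,0,0],[0,0,0],[0,0,0],[0,0,0],[0,0,0],[0,0,0],[0,0,0]]' --translation '[[0,-0.002,0.05],[0,-0.002,0.1],[0,-0.002,0.12],[0,-0.002,0.135],[0,-0.002,0.135],[0,-0.002,0.135],[0,-0.002,0.135],[0,-0.002,0.135],[0,-0.002,0.135],[0,-0.002,0.135],[0,-0.002,0.135],[0,-0.002,0.135]]' --grip '[0,0,0,0,0,1,1,1,1,1,1,1]' --force 30

```text
clock: 4.7
tool_pos: [0.6126, 0.1038, 0.1227]
eef_rot: [0.995, -0.096, -0.0, 0.0]
contact_force: [0.5, -0.0, -0.4]
opening: 0.231
finger_force: 0.0
```

```bash
python3 -c "
from h import *
show()"
```

```text
t 4.7 q [-0.26  0.86  0.02  1.69 -0.03  0.59 -1.98] pos [0.6126 0.1038 0.1227] yaw -0.193 z [-0. -0. -1.] F [ 0.5 -0.  -0.4] M [0.09  0.001 0.024] op 0.231 ff 0.0
```

Emit:
jog_arm --turn '[[0,0,0],[0,0,0],[0,0,0],[0,0,0]]' --translation '[[0,0,0],[0,0,0],[0,0,0],[0,0,0]]' --grip '[1,1,1,1]'

```text
clock: 5.2
tool_pos: [0.6125, 0.103, 0.1227]
eef_rot: [0.995, -0.097, -0.0, 0.001]
contact_force: [-0.2, -3.8, 1.4]
opening: 0.157
finger_force: 30.0
```

```bash
python3 -c "
from h import *
show()"
```

```text
t 5.2 q [-0.25  0.86  0.02  1.69 -0.03  0.59 -1.98] pos [0.6125 0.103  0.1227] yaw -0.194 z [-0.    -0.001 -1.   ] F [-0.2 -3.8  1.4] M [-0.615  0.244  0.034] op 0.157 ff 30.0
```

Emit:
jog_arm --turn '[[0,0,-0.07],[0,0,-0.14],[0,0,-0.2],[0,0,-0.25],[0,0,-0.25],[0,0,-0.25]]' --translation '[[0,0,0],[0,0,0],[0,0,0],[0,0,0],[0,0,0],[0,0,0]]' --grip '[1,1,1,1,1,1]'

```text
clock: 5.95
tool_pos: [0.6124, 0.1029, 0.1236]
eef_rot: [1.0, 0.028, -0.0, 0.001]
contact_force: [-3.6, -3.3, 7.6]
opening: 0.156
finger_force: 30.0
```

```bash
python3 -c "
from h import *
show()"
```

```text
t 5.95 q [-0.22  0.86 -0.04  1.69  0.06  0.6  -1.81] pos [0.6124 0.1029 0.1236] yaw 0.056 z [-0.    -0.001 -1.   ] F [-3.6 -3.3  7.6] M [-0.711  0.568 -0.037] op 0.156 ff 30.0
```

Emit:
jog_arm --turn '[[0,0,0],[0,0,-0.1],[0,0,-0.2],[0,0,-0.2],[0,0,-0.2]]' --translation '[[0,0,-0.001],[0,0,-0.0015],[0,0,-0.002],[0,0,-0.002],[0,0,-0.002]]' --grip '[1,1,1,1,1]'

```text
clock: 6.58
tool_pos: [0.6125, 0.1028, 0.1247]
eef_rot: [0.992, 0.127, -0.0, 0.001]
contact_force: [-0.3, -4.8, 2.1]
opening: 0.16
finger_force: 30.0
```

```bash
python3 -c "
from h import *
show()"
```

```text
t 6.575 q [-0.19  0.85 -0.09  1.68  0.13  0.61 -1.67] pos [0.6125 0.1028 0.1247] yaw 0.255 z [-0.001 -0.001 -1.   ] F [-0.3 -4.8  2.1] M [-1.078  0.288  0.058] op 0.16 ff 30.0
```

The torque stays low at 0.45 rad and the knob is lifting, so anticlockwise is the way that undoes it.

Emit:
jog_arm --turn '[[0,0,-0.15],[0,0,-0.3],[0,0,-0.45],[0,0,-0.6],[0,0,-0.75],[0,0,-0.9],[0,0,-1.05],[0,0,-1.2],[0,0,-1.35],[0,0,-1.5],[0,0,-1.65],[0,0,-1.8],[0,0,-1.95],[0,0,-2.1],[0,0,-2.25],[0,0,-2.4],[0,0,-2.4],[0,0,-2.4]]' --translation '[[0,0,-0.0007],[0,0,-0.0013],[0,0,-0.002],[0,0,-0.0026],[0,0,-0.0032],[0,0,-0.0039],[0,0,-0.0045],[0,0,-0.0052],[0,0,-0.0058],[0,0,-0.0065],[0,0,-0.0071],[0,0,-0.0078],[0,0,-0.0084],[0,0,-0.009],[0,0,-0.0097],[0,0,-0.0103],[0,0,-0.0103],[0,0,-0.0103]]' --grip '[1,1,1,1,1,1,1,1,1,1,1,1,1,1,1,1,1,1]'

```text
clock: 8.82
tool_pos: [0.6134, 0.1027, 0.1354]
eef_rot: [0.242, 0.97, -0.001, 0.001]
contact_force: [0.4, -5.7, 4.1]
opening: 0.158
finger_force: 30.0
```

```bash
python3 -c "
from h import *
show()
cv2.imwrite('pics/s2.png',cams.snapshot('side')[:,:,::-1])
for n in('lock_grip','tray_handle'):
    print(n,[(np.round(d['position'],4),round(d['p'],2)) for d in models.place_of('side',n)[:2]])"
```

```text
t 8.825 q [ 0.15  0.94 -0.74  1.66  0.79  0.87  0.16] pos [0.6134 0.1027 0.1354] yaw 2.653 z [ 0.001 -0.002 -1.   ] F [ 0.4 -5.7  4.1] M [-1.28  -0.133  0.009] op 0.158 ff 30.0
lock_grip [(array([0.6108, 0.1065, 0.1317]), 0.95)]
tray_handle [(array([ 0.573 , -0.0949,  0.0857]), 0.94)]
```

View pics/s2.png

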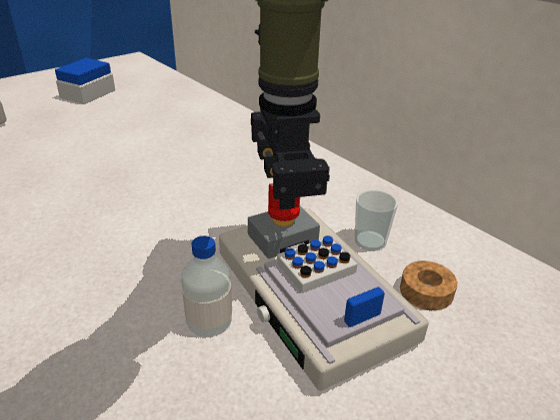

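The knob is up about 12 mm and the tray is still in: the side view shows the raised red knob at (284,205) and the handle at (363,306), which has not moved. Releasing, lifting and moving over the handle.

Emit:
jog_arm --turn '[[0,0,0],[0,0,0],[0,0,0],[0,0,0],[0,0,0],[0,0,0],[0,0,0],[0,0,-0.15],[0,0,-0.29],[0,0,-0.29],[0,0,-0.29],[0,0,-0.29],[0,0,-0.29]]' --translation '[[0,0,0],[0,0,0],[0,0,0],[0,0,0],[0,0,0],[0,0,-0.04],[0,0,-0.08],[-0.015,-0.05,-0.08],[-0.03,-0.1,-0.08],[-0.045,-0.15,-0.08],[-0.058,-0.1945,-0.08],[-0.058,-0.1945,-0.08],[-0.058,-0.1945,-0.08]]' --grip '[0.5,0.5,0.5,0.5,0.5,0.5,0.5,0.5,0.5,0.5,0.5,0.5,0.5]'

```text
clock: 10.6
tool_pos: [0.5734, -0.0946, 0.2152]
eef_rot: [0.097, 0.995, 0.001, 0.0]
contact_force: [-1.5, 0.5, 0.1]
opening: 0.501
finger_force: 0.0
```

```bash
python3 -c "
from h import *
rel([.5733,-.0963,.09])
cv2.imwrite('pics/w3.png',cams.snapshot('wrist')[:,:,::-1])
for n in('tray_handle','lock_grip'):
    print(n,[(np.round(d['position'],4),round(d['p'],2)) for d in models.place_of('wrist',n)[:2]])"
```

```text
t 10.6 q [ 0.58  0.83 -0.91  1.73  0.77  0.98  0.75] pos [ 0.5734 -0.0946  0.2152] yaw 2.947 z [ 0.001  0.001 -1.   ] F [-1.5  0.5  0.1] M [ 0.04  -0.171 -0.001] op 0.501 ff 0.0
tool-frame shift [-1.000e-04 -1.800e-03  1.252e-01]
tray_handle [(array([ 0.5714, -0.0953,  0.0843]), 0.97)]
lock_grip [(array([0.6112, 0.1053, 0.1317]), 0.7), (array([ 0.5975,  0.0096, -0.0019]), 0.55)]
```

View pics/w3.png

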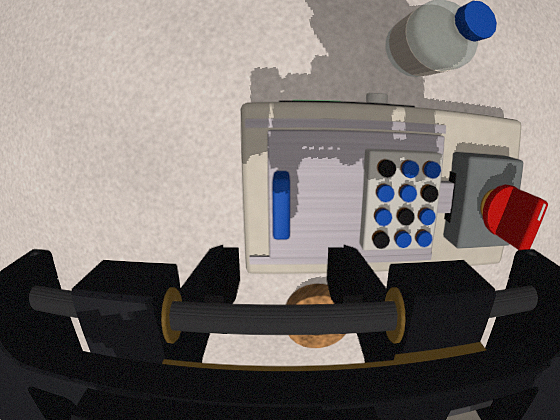

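The wrist view shows the handle upright at (281,205), parallel to the pads and centred between the fingers; the raised knob is at (515,215). Descending and gripping.

Emit:
jog_arm --turn '[[0,0,0],[0,0,0],[0,0,0],[0,0,0],[0,0,0],[0,0,0],[0,0,0],[0,0,0],[0,0,0],[0,0,0]]' --translation '[[0,-0.001,0.05],[0,-0.001,0.1],[0,-0.001,0.125],[0,-0.001,0.125],[0,-0.001,0.125],[0,-0.001,0.125],[0,-0.001,0.125],[0,-0.001,0.125],[0,-0.001,0.125],[0,-0.001,0.125]]' --grip '[0.5,0.5,0.5,0.5,1,1,1,1,1,1]' --force 30

```text
clock: 12.0
tool_pos: [0.5736, -0.0964, 0.0908]
eef_rot: [0.097, 0.995, -0.0, 0.001]
contact_force: [-0.9, -0.2, 6.1]
opening: 0.156
finger_force: 30.0
```

Emit:
jog_arm --turn '[[0,0,0],[0,0,0],[0,0,0],[0,0,0],[0,0,0],[0,0,0],[0,0,0],[0,0,0],[0,0,0],[0,0,0]]' --translation '[[0,-0.01,0],[0,-0.02,0],[0,-0.03,0],[0,-0.04,0],[0,-0.05,0],[0,-0.06,0],[0,-0.066,0],[0,-0.07,0],[0,-0.071,0],[0,-0.071,0]]' --grip '[1,1,1,1,1,1,1,1,1,1]'

```text
clock: 13.25
tool_pos: [0.5602, -0.1652, 0.0909]
eef_rot: [0.097, 0.995, 0.001, 0.001]
contact_force: [0.1, 2.9, 6.5]
opening: 0.156
finger_force: 30.0
```

```bash
python3 -c "
from h import *
show()"
```

```text
t 13.25 q [ 0.63  0.99 -0.78  1.8   0.97  0.79  0.72] pos [ 0.5602 -0.1652  0.0909] yaw 2.947 z [ 0.002  0.002 -1.   ] F [0.1 2.9 6.5] M [ 0.598 -0.169  0.079] op 0.156 ff 30.0
```

The tray travelled 70 mm. Releasing and lifting away.

Emit:
jog_arm --turn '[[0,0,0],[0,0,0],[0,0,0],[0,0,0],[0,0,0],[0,0,0],[0,0,0],[0,0,0],[0,0,0]]' --translation '[[0,0,0],[0,0,0],[0,0,0],[0,0,0],[0,0,0],[0,0,-0.04],[0,0,-0.08],[0,0,-0.13],[0,0,-0.13]]' --grip '[0.5,0.5,0.5,0.5,0.5,0.5,0.5,0.5,0.5]'

```text
clock: 14.38
tool_pos: [0.5617, -0.1654, 0.2238]
eef_rot: [0.097, 0.995, 0.0, 0.004]
contact_force: [0.1, -0.2, -0.8]
opening: 0.5
finger_force: 0.0
```

```bash
python3 -c "
from h import *
show()
for c in ('side','wrist'):
  cv2.imwrite('pics/%s4.png'%c,cams.snapshot(c)[:,:,::-1])
  for n in('tray_handle','lock_grip','reagent_mid','beaker_mid','cork_ring_mid'):
    print(c,n,[(np.round(d['position'],4),round(d['p'],2)) for d in models.place_of(c,n)[:1]])"
```

```text
t 14.375 q [ 0.7   0.82 -0.92  1.71  0.76  1.    0.88] pos [ 0.5617 -0.1654  0.2238] yaw 2.947 z [ 0.007 -0.001 -1.   ] F [ 0.1 -0.2 -0.8] M [ 0.026 -0.144 -0.057] op 0.5 ff 0.0
side tray_handle [(array([ 0.5621, -0.1672,  0.0882]), 0.63)]
side lock_grip [(array([0.6141, 0.1064, 0.1307]), 0.83)]
side reagent_mid [(array([0.4514, 0.0718, 0.0699]), 0.66)]
side beaker_mid [(array([0.7689, 0.0515, 0.0443]), 0.79)]
side cork_ring_mid [(array([ 0.7402, -0.0836,  0.0145]), 0.98)]
wrist tray_handle [(array([ 0.5599, -0.1655,  0.0854]), 0.92)]
wrist lock_grip []
wrist reagent_mid [(array([0.7661, 0.0471, 0.0468]), 0.6)]
wrist beaker_mid [(array([0.7672, 0.0501, 0.043 ]), 0.77)]
wrist cork_ring_mid []
```

View pics/side4.png

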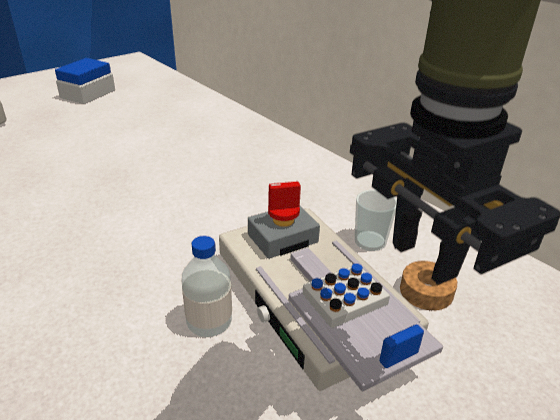

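The side view shows the tray out with its handle at (402,346), the knob raised at (285,200), the labware unmoved and the gripper clear. Handing in.

```bash
python3 -c "
from plant import r
print(r.finish_job())"
```

```text
the job is handed in; nothing more can be done
None
```

The job is handed in (no verdict was returned): the knob undid anticlockwise and stands about 12 mm up, the tray is pulled out about 70 mm to its stop and released, and the bottle, beaker and cork ring stand where they were.

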